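# Set the sample-stream selector and start the injection

### The job

On the low sampling unit, push the selector's upright tab round with the fingertips until it points squarely at the white disc with three dots, then press the start button fully down, and let go of everything. Only push, gently: do not grip the tab, do not press the button before the tab is set, and leave the vials, the bottle and the wrench where they are.

Things in the scene. Friction and masses are not known exactly. Their poses are not given: they have to be found in the camera images.
- selector (a joint): angle of the rotary selector (rad). 0: the tab points along the +x axis of dial_center; it grows anticlockwise seen from above, stops at -2.6 and +2.6. There are no clicks or springs: it turns against a steady friction of about 0.13 N m (about 2 N at the tab) and stays where it is left. It starts within 0.4 of 0, pointing between discs.
- dial_center (a point): point on the selector's upright axis, at the height of the instrument's flat grey deck, which lies 70 mm above the bench. Its z is up; its x and y run along the case. The case is 300 mm in x by 420 mm in y, fixed to the bench; its centre lies 60 mm from this point along -y. The selector is a black disc, 45 mm in radius, its top 14 mm above the deck, with one tab
- tab_middle (a point): middle of the aluminium tab: a straight upright fin on the black disc, lying along a radius from 24 mm to 86 mm from the axis, 10 mm thick, its top 40 mm above the deck, its underside 4 mm above it, with a small nose at its outer end (to 93 mm). This point lies 70 mm out from the axis and 22 mm above the deck
- tab_aim (a point): where the tab points: a point in the tab's mid-plane beyond its end, 118 mm from the axis, just over the deck. It moves round with the tab, along the circle on which the centres of the four marker discs lie
- start_button (a joint): travel of the start button (m): 0 up, 0.006 fully down; springs back by itself. Fully down takes 5 N; it counts as pressed beyond 0.004
- start_button_top (a point): centre of the top of the start button, a round grey push button, 30 mm across, in a black housing on the same deck, pressed straight down
- disc1: white marker disc with 1 black dot, 40 mm across, 2 mm thick, fixed flat on the deck, its centre 118 mm from the selector's axis. The four discs stand at -120, -60, +60 and +120 degrees of selector angle, in an order that changes. Origin at the centre of its underside
- disc2: white marker disc with 2 black dots, 40 mm across, 2 mm thick, fixed flat on the deck, its centre 118 mm from the selector's axis. The four discs stand at -120, -60, +60 and +120 degrees of selector angle, in an order that changes. Origin at the centre of its underside
- disc3: white marker disc with 3 black dots, 40 mm across, 2 mm thick, fixed flat on the deck, its centre 118 mm from the selector's axis. The four discs stand at -120, -60, +60 and +120 degrees of selector angle, in an order that changes. Origin at the centre of its underside
- disc4: white marker disc with 4 black dots, 40 mm across, 2 mm thick, fixed flat on the deck, its centre 118 mm from the selector's axis. The four discs stand at -120, -60, +60 and +120 degrees of selector angle, in an order that changes. Origin at the centre of its underside
- vial_a: small loose amber vial, 24 mm across, 46 mm high, standing on the deck on the button's side, 160 mm or more from the selector axis and 135 mm or more from the button; not to be disturbed. Origin at the centre of its underside
- vial_b: small loose amber vial, 24 mm across, 46 mm high, standing on the deck on the button's side, 160 mm or more from the selector axis and 135 mm or more from the button; not to be disturbed. Origin at the centre of its underside
- bottle: loose amber bottle, 68 mm across, 130 mm high, standing on the bench beside the case; not to be disturbed. Origin at the centre of its underside
- wrench: loose steel wrench lying flat on the bench beside the case, on the button side; not to be disturbed. About 180 mm long along its x. Origin under its middle

How it is judged:
By the outcome, as a careful person would: the job done as asked, in the order asked, and still so for the second after the job is handed in, with the robot touching nothing.
It also fails if it takes over 51 s, if anything falls off the work surface, if the arm or the gripper's body presses on something with over 40 N, if the wrist force passes 120 N, or if a joint passes its speed limit or range.

### The arm

A 6-joint arm with a two-finger parallel gripper is mounted at the origin on the work surface. World frame = base frame: x ahead of the robot, y to its left, z up, the work surface at z = 0. Lengths are in m, angles in rad, forces in N, time in s.
With the tool pointing down it reaches from about 0.325 to 0.9 m from the base axis. Payload 6.1 kg.
Tool frame: the origin (TCP) lies midway between the tips of the shut fingers; the grasp point (between the pads) lies 19 mm behind it; x points along the fingers, y is the direction in which the jaws open and shut, and the axes are right-handed (so a half turn about x gives the same grasp; the last joint's range is limited). The gripper opens to 85 mm and grips with 20 to 120 N. Pads are 22 mm wide; open, the fingers measure 114 mm over their backs; the gripper's body (76 mm by 85 mm) begins 54 mm behind the grasp point. The pads swing forward as they close: fully open they stand 13 mm farther back than shut.
Start: joints at [1.049, 0.22, 1.526, -0, 1.395, -0.126], TCP at [0.241, 0.577, 0.231] pointing down, gripper open.
Joint ranges: [-2.98, 2.98], [-0.91, 2.08], [0.09, 2.57], [-1.24, 4.39], [0.2, 2.65], [-2.68, 2.68]. Speed limits (rad/s): [2.57, 2.57, 3.01, 3.14, 3.14, 3.14].

### API

Orientations are given as [roll, pitch, yaw] about the fixed x, y, z axes, in that order (R = Rz(yaw) Ry(pitch) Rx(roll)).
In Python, from plant import movep, move_l, set_joints, gripper_to, hold, inverse_kinematics, observe, get_image, get_calibration, Unreachable, job_done gives the robot as it stands. Calls block until the motion is done:
- movep(position, orientation): joint-space move of the TCP to a pose.
- move_l(position, feed=0.15, rotation=None, max_force=None): straight line of the TCP; rotation=None keeps the orientation; feed is the mean speed in m/s. With max_force (N) it stops when the force on the tool has changed by that much, and returns True; else False.
- set_joints(angles): joint-space move.
- gripper_to(opening, f_grip=None): finger opening in m; f_grip is the grip in N (None keeps the last); returns when the fingers have stopped.
- hold(seconds).
- inverse_kinematics(position, orientation): joint angles nearest the present ones, or None.
- observe(): the state.
- get_image(name): name is "side" or "top"; returns (picture, depth): 384x512x3 uint8, red, green, blue; 384x512 float32, m along the optical axis (not along the pixel's ray), 0 where there is no reading.
- get_calibration(name): a dict with "intrinsics" (3x3 intrinsics, pixels), "world_from_camera" (4x4, takes a point from camera to world coordinates). Camera axes: x right, y down, z forward; pixel columns grow to the right and rows downward; lengths in m; the calibration is good to about 2 mm. A picture is of the moment at which its call begins. get_calibration takes no time and is no camera call.
A pose or a line that the arm cannot do raises Unreachable and nothing moves.
- job_done(): hands the job in, once; it reports no verdict.
The state is a dict: "time_s": time; "q": joint angles; "joint_velocities": joint speeds; "joint_torque": joint torques, N m; "eef_pos": TCP position; "tcp_rot": TCP orientation; "ft_force": force on the tool from outside, world axes, zero at the start; "torque": the same for the moment, N m; "opening": finger opening in m.
Only numpy, scipy, OpenCV 4.12 (cv2) and the standard library are available. Lean on these libraries where they do the work, as an engineer would, in place of code of your own. Each camera call takes 0.05 s, during which the arm holds its last target.

## Working session

There is one attempt and no reset: what is moved stays moved. The work goes in short steps, each a Python script; the robot and the scene stay as the last script left them, time stands still between calls to the robot, and variables do not carry over. Pictures are saved under pics/ and viewed, and the job is handed in when it is done.

```bash
ls; mkdir -p pics; python3 - <<'E'
from plant import *
import cv2,numpy as np
for n in("top","side"):
    im,d=get_image(n); cv2.imwrite(f"pics/{n}0.png",im[:,:,::-1]); np.savez(f"{n}0.npz",im=im,d=d)
    print(n,get_calibration(n))
print(observe())
E
```

```text
pics
top {'intrinsics': array([[451.06695358,   0.        , 259.13106865],
       [  0.        , 451.06695358, 190.22173468],
       [  0.        ,   0.        ,   1.        ]]), 'world_from_camera': array([[-0.00387504, -0.99739969,  0.07196412,  0.51318355],
       [-0.9998847 ,  0.00492121,  0.01436574,  0.01094245],
       [-0.01468254, -0.07190015, -0.99730376,  1.13526881],
       [ 0.        ,  0.        ,  0.        ,  1.        ]])}
side {'intrinsics': array([[382.84939496,   0.        , 252.83418171],
       [  0.        , 382.84939496, 192.07995838],
       [  0.        ,   0.        ,   1.        ]]), 'world_from_camera': array([[ 0.88970578, -0.34518068,  0.29878743,  0.32194261],
       [-0.4564581 , -0.68454684,  0.56836751, -0.45210126],
       [ 0.00834451, -0.6420638 , -0.7666058 ,  0.71610127],
       [ 0.        ,  0.        ,  0.        ,  1.        ]])}
{'time_s': 0.1, 'q': array([ 1.04891190e+00,  2.21167861e-01,  1.52750623e+00, -3.81737328e-05,
        1.39467764e+00, -1.26127604e-01]), 'joint_velocities': array([-0.00033627,  0.00018189, -0.00205826, -0.00013468,  0.00017203,
       -0.00132151]), 'joint_torque': array([ 2.65001967e-03, -4.98245859e+01, -3.90546298e+01, -1.06358452e-04,
        5.58705753e-03, -2.57506629e-07]), 'eef_pos': array([0.24069949, 0.57620247, 0.23029082]), 'tcp_rot': array([-1.67556853,  1.56903685, -2.07131863]), 'ft_force': array([-0.30252917, -0.68587156,  0.33479573]), 'torque': array([-0.03739252, -0.05877955,  0.04459531]), 'opening': 0.08539890344193406}
```

View pics/top0.png

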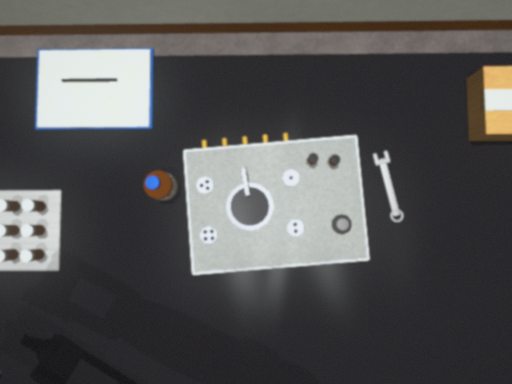

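View pics/side0.png

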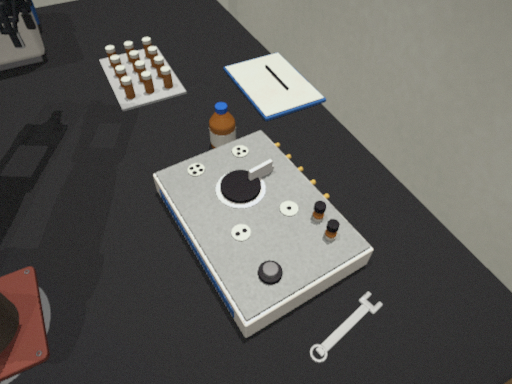

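The top view shows three dots near (205,185), four near (208,235), one near (290,177) and two near (295,228). The button is near (342,224), and the tab points up from the dial at (249,206) to about (244,168). I'll enlarge these.

```bash
cat > h.py <<'E'
import numpy as np,cv2
from plant import *
def px2w(n,u,v,z):
    c=get_calibration(n);K=c["intrinsics"];T=c["world_from_camera"]
    r=T[:3,:3]@np.linalg.solve(K,[u,v,1.]);o=T[:3,3]
    return o+r*(z-o[2])/r[2]
def w2px(n,p):
    c=get_calibration(n);K=c["intrinsics"];T=c["world_from_camera"]
    q=K@(T[:3,:3].T@(np.asarray(p)-T[:3,3]));return q[:2]/q[2]
def crop(im,fn,u0,v0,u1,v1,s):
    cv2.imwrite(fn,cv2.resize(im[v0:v1,u0:u1,::-1],None,fx=s,fy=s,interpolation=cv2.INTER_CUBIC))
E
python3 - <<'E'
from h import *
im=np.load("top0.npz")["im"]; crop(im,"pics/tc.png",180,130,380,280,4)
im=np.load("side0.npz")["im"]; crop(im,"pics/sc.png",150,130,350,280,4)
d=np.load("top0.npz")["d"]
# white blobs in the top view: centroids
im=np.load("top0.npz")["im"]; g=cv2.cvtColor(im,cv2.COLOR_RGB2GRAY)
_,b=cv2.threshold(g,205,255,0)
n,l,st,c=cv2.connectedComponentsWithStats(b)
for s,cc in zip(st,c):
    if 30<s[4]<4000 and 180<cc[0]<380: print(s,cc,px2w("top",*cc,0.072))
E
```

```text
[ 184  136  185  138 1238] [270.04442649 196.98626817] [5.73773479e-01 5.60119452e-04 7.20000000e-02]
[225 167  51  65 760] [249.89868421 203.26315789] [0.5591656  0.04816289 0.072     ]
[282 169  18  17 239] [290.64016736 177.09205021] [ 0.62068674 -0.04842429  0.072     ]
[196 176  18  18 209] [204.08133971 184.54066986] [0.60405047 0.15668724 0.072     ]
[286 219  18  18 242] [294.91735537 227.45867769] [ 0.50187586 -0.05739677  0.072     ]
[199 226  19  18 189] [207.6984127  234.47619048] [0.48619629 0.14758839 0.072     ]
[237 266  34   4  61] [255.45901639 267.37704918] [0.40931928 0.03553381 0.072     ]
```

View pics/tc.png

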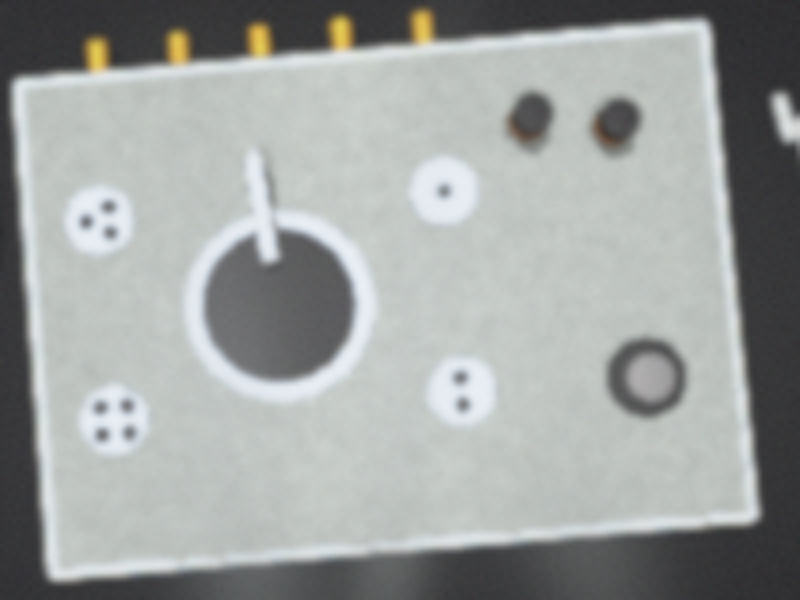

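View pics/sc.png

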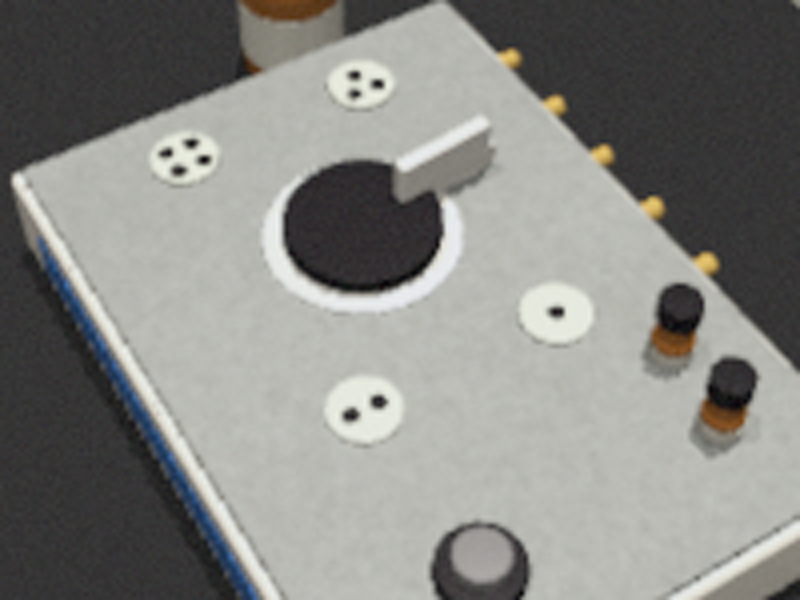

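```bash
cat >> h.py <<'E'
def c2p(x,y,u0=180,v0=130,s=4): return (x+.5)/s-.5+u0,(y+.5)/s-.5+v0
E
python3 - <<'E'
from h import *
def fit(n,P):
    ang=np.radians([60,120,-60,-120]); M=.118*np.c_[np.cos(ang),np.sin(ang)]
    W=np.array([px2w(n,*p,.072)[:2] for p in P])
    c0=W.mean(0)-0; Mm=M.mean(0)
    A=((W-c0)*1).T@(M-Mm); yaw=np.arctan2(A[1,0]-A[0,1],A[0,0]+A[1,1])
    R=np.array([[np.cos(yaw),-np.sin(yaw)],[np.sin(yaw),np.cos(yaw)]])
    c=c0-R@Mm; print(n,"center",c,"yaw",yaw,"res mm",1000*(W-(M@R.T+c)).round(4).tolist() if 0 else (1000*(W-(M@R.T+c))).round(1).tolist())
    return c,yaw
c,y=fit("top",[c2p(*p) for p in[(99,220),(114,420),(444.5,190),(462,391)]])
cs,ys=fit("side",[c2p(*p,150,130) for p in[(361,84),(184,157),(556.5,313),(364.5,409)]])
a=px2w("top",*c2p(254,153),.11)[:2];b=px2w("top",*c2p(269,258),.11)[:2]
for q in(a,b): print("tab top",q,"r",np.linalg.norm(q-c))
for v in(a-b,a-c,b-c): print(np.arctan2(v[1],v[0])-y)
a=px2w("side",*c2p(488,121,150,130),.11)[:2];b=px2w("side",*c2p(397,166,150,130),.11)[:2]
for q in(a,b): print("tab top side",q,"r",np.linalg.norm(q-cs))
for v in(a-b,a-cs,b-cs): print(np.arctan2(v[1],v[0])-ys)
d=np.load("top0.npz")["d"]; T=get_calibration("top")
u,v=342,224
def dep(n,u,v):
    t=get_calibration(n);D=np.load(n+"0.npz")["d"][int(round(v)),int(round(u))]
    p=np.linalg.solve(t["intrinsics"],[u,v,1])*D
    return (t["world_from_camera"]@np.r_[p,1])[:3]
bu=c2p(652,377);bs=c2p(483,557,150,130)
print("btn",dep("top",*bu),dep("side",*bs)); z=dep("top",*bu)[2]
for z in(.09,.095,.1): print(z,px2w("top",*bu,z),px2w("side",*bs,z))
for p in[(532,112),(618,118)]: print("vial",dep("top",*c2p(*p)),px2w("top",*c2p(*p),.116))
print(dep("top",*c2p(550,300)))
E
```

```text
top center [0.55309191 0.04900064] yaw 0.07996356173985122 res mm [[0.1, 0.4], [-0.3, 0.4], [0.5, -0.5], [-0.4, -0.3]]
side center [0.55401995 0.04950629] yaw 0.07904046198446266 res mm [[-0.2, -0.5], [-0.2, 0.3], [0.2, -0.1], [0.1, 0.2]]
tab top [0.6386192  0.06214572] r 0.0865315645576378
tab top [0.57838632 0.05367519] r 0.025722730783445495
0.05974990944158387
0.07253772121778398
0.10278036217382669
tab top side [0.63809813 0.06154352] r 0.08493547883576935
tab top side [0.57752354 0.05375504] r 0.023884524478805524
0.04883458767938914
0.06316041167605485
0.09979879986709184
btn [ 0.50990616 -0.1653277   0.09493644] [ 0.51114423 -0.16502661  0.08964595]
0.09 [ 0.50989061 -0.16616411  0.09      ] [ 0.5110373  -0.16518885  0.09      ]
0.095 [ 0.50990637 -0.16531693  0.095     ] [ 0.5095272  -0.16748012  0.095     ]
0.1 [ 0.50992212 -0.16446975  0.1       ] [ 0.5080171  -0.16977138  0.1       ]
vial [ 0.66041721 -0.09628711  0.11614711] [ 0.66043846 -0.09630259  0.116     ]
vial [ 0.65674422 -0.14505194  0.11576977] [ 0.6567118  -0.14501671  0.116     ]
[ 0.55529672 -0.11027414  0.07069062]
```

```bash
cat >> h.py <<'E'
from scipy.spatial.transform import Rotation as Ro
import warnings; warnings.filterwarnings("ignore")
C=np.array([.5535,.0492]); YAW=.0795
def rot(th,sgn=1):   # th: selector angle; jaw axis radial
    a=th+YAW; x=np.array([0,0,-1.]);y=sgn*np.array([np.cos(a),np.sin(a),0]);z=np.cross(x,y)
    return Ro.from_matrix(np.c_[x,y,z]).as_euler("xyz")
def pos(th,off,z,r=.069): # off: tangential offset of TCP from tab plane (+ anticlockwise)
    a=th+YAW; p=C+r*np.array([np.cos(a),np.sin(a)])+off*np.array([-np.sin(a),np.cos(a)])
    return [p[0],p[1],z]
E
python3 - <<'E'
from h import *
for s in(1,-1):
    for th in(.065,.5,1.0,1.1):
        for z in(.09,.2): q=inverse_kinematics(pos(th,-.016,z),rot(th,s)); print(s,th,z,None if q is None else np.round(q,2))
E
```

```text
1 0.065 0.09 [-0.06  0.35  1.64  0.    1.15 -0.2 ]
1 0.065 0.2 [-0.06  0.24  1.56  0.    1.34 -0.2 ]
1 0.5 0.09 [-0.01  0.35  1.64 -0.    1.15 -0.59]
1 0.5 0.2 [-0.01  0.24  1.56 -0.    1.34 -0.59]
1 1.0 0.09 [ 0.04  0.32  1.69  0.    1.14 -1.04]
1 1.0 0.2 [ 0.04  0.21  1.6   0.    1.33 -1.04]
1 1.1 0.09 [ 0.05  0.31  1.7  -0.    1.13 -1.13]
1 1.1 0.2 [ 0.05  0.19  1.62 -0.    1.33 -1.13]
-1 0.065 0.09 None
-1 0.065 0.2 None
-1 0.5 0.09 [-0.01  0.35  1.64 -0.    1.15  2.55]
-1 0.5 0.2 [-0.01  0.24  1.56 -0.    1.34  2.55]
-1 1.0 0.09 [0.04 0.32 1.69 0.   1.14 2.1 ]
-1 1.0 0.2 [0.04 0.21 1.6  0.   1.33 2.1 ]
-1 1.1 0.09 [ 0.05  0.31  1.7  -0.    1.13  2.01]
-1 1.1 0.2 [ 0.05  0.19  1.62 -0.    1.33  2.01]
```

```bash
python3 - <<'E'
from h import *
gripper_to(0)
movep(pos(.065,-.034,.2),rot(.065))
print(move_l(pos(.065,-.034,.09),feed=.1,max_force=8))
o=observe();print(o["time_s"],o["eef_pos"],o["ft_force"],o["opening"],pos(.065,-.034,.09))
f0=o["ft_force"]
print(move_l(pos(.065,-.0165,.09),feed=.03,max_force=12))
o=observe();print(o["ft_force"]-f0,o["eef_pos"]-pos(.065,-.0165,.09))
for th in np.linspace(.065,.98,9)[1:]:
    h=move_l(pos(th,-.0165,.09),feed=.04,rotation=rot(th),max_force=12)
    o=observe();print(round(th,3),h,(o["ft_force"]-f0).round(2),o["time_s"])
    if h: break
for n in("top","side"):
    im,d=get_image(n); cv2.imwrite(f"pics/{n}1.png",im[:,:,::-1])
E
```

```text
False
4.5083 [0.62738298 0.02544905 0.09097462] [-0.45862674  0.36550307 -0.10271485] 9.898393569328488e-05 [np.float64(0.6266768043556904), np.float64(0.025490185485984813), 0.09]
False
[-0.29216471 -0.43679308  0.10767422] [-3.90882969e-06  5.93044340e-05 -4.33625142e-05]
0.179 False [ 0.68 -0.48  1.1 ] 5.5917
0.294 False [-0.4  -0.63  0.58] 5.9417
0.408 False [ 0.25 -0.39  0.13] 6.2917
0.522 False [0.36 0.1  0.03] 6.6417
0.637 False [ 0.19 -0.55  0.03] 6.9917
0.751 False [ 0.52 -1.    0.15] 7.3417
0.866 False [-0.3  -0.12  0.91] 7.6917
0.98 False [ 0.32 -0.17 -0.48] 8.0417
```

View pics/side1.png

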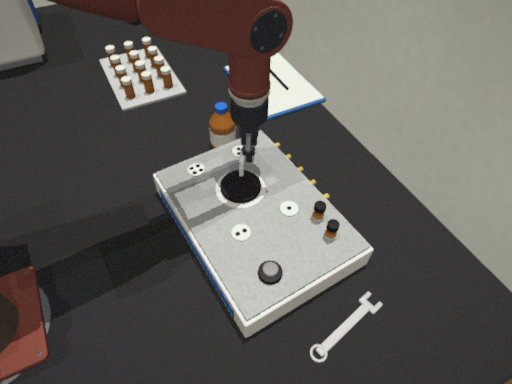

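View pics/top1.png

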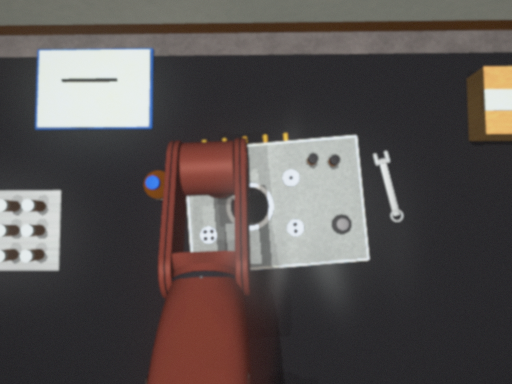

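The tab has followed the finger and now points near the three-dot disc. I'll back off and move over the button so both cameras can see the tab.

```bash
python3 - <<'E'
from h import *
move_l(pos(.98,-.036,.09),feed=.06)
move_l(pos(.98,-.036,.2),feed=.15)
movep([.5098,-.166,.2],rot(.3)); print(observe()["time_s"])
for n in("top","side"):
    im,d=get_image(n); np.savez(f"{n}2.npz",im=im,d=d)
    crop(im,f"pics/{n}2.png",*((180,130,380,280) if n=="top" else (150,130,350,280)),4)
E
```

```text
10.5833
```

View pics/top2.png

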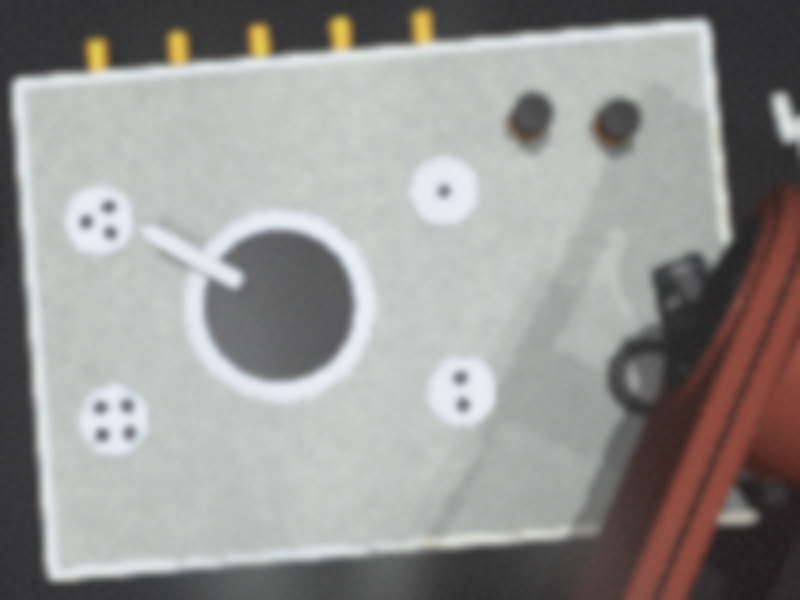

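View pics/side2.png

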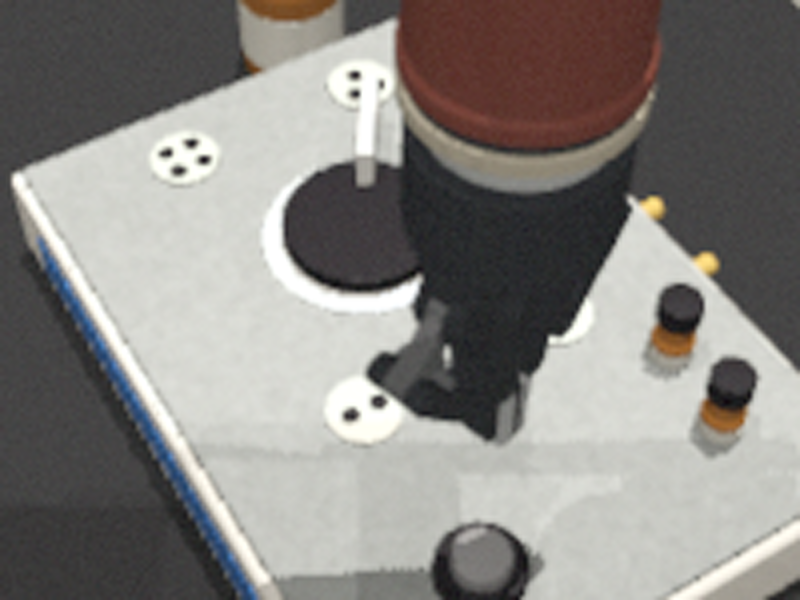

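The tab now runs from about (238,283) to (146,232) in the top crop, aimed just short of the three-dot disc. Next I'll measure its angle.

```bash
cat >> h.py <<'E'
def score(n,im,th):
    # mean brightness inside the predicted top face vs. flanks
    a=th+YAW;e=np.array([np.cos(a),np.sin(a)]);t=np.array([-e[1],e[0]])
    g=cv2.cvtColor(im,cv2.COLOR_RGB2GRAY).astype(np.float32)
    def s(off,rr):
        P=np.array([w2px(n,[*(C+r*e+off*t),.11]) for r in rr],np.float32)
        return cv2.remap(g,P[:,0:1],P[:,1:2],cv2.INTER_LINEAR).ravel()
    rr=np.linspace(.028,.084,40)
    return np.mean([s(o,rr) for o in np.linspace(-.0045,.0045,7)])-.5*np.mean(s(-.009,rr))-.5*np.mean(s(.009,rr))
def best(n,im,lo,hi):
    T=np.arange(lo,hi,.005);S=[score(n,im,t) for t in T];i=int(np.argmax(S));S=np.array(S)
    w=np.clip(S-S.max()*.7,0,None);return T[i],(w*T).sum()/w.sum()
E
python3 - <<'E'
from h import *
im0=np.load("top0.npz")["im"];print("start",best("top",im0,-.3,.4))
im=np.load("top2.npz")["im"];print("now",best("top",im,.7,1.3))
a=px2w("top",*c2p(146,231),.11)[:2];b=px2w("top",*c2p(239,283),.11)[:2]
for q in(a,b): print("r",np.linalg.norm(q-C))
for v in(a-b,a-C,b-C): print(np.arctan2(v[1],v[0])-YAW)
im=np.load("side2.npz")["im"]
a=px2w("side",*c2p(371,83,150,130),.11)[:2];b=px2w("side",*c2p(365,163,150,130),.11)[:2]
for v in(a-b,a-C,b-C): print("side",np.arctan2(v[1],v[0])-YAW,np.linalg.norm(v))
E
```

```text
Traceback (most recent call last):
  File "h.py", line 32, in best
    T=np.arange(lo,hi,.005);S=[score(n,im,t) for t in T];i=int(np.argmax(S));S=np.array(S)
                               ~~~~~^^^^^^^^
  File "h.py", line 30, in score
    return np.mean([s(o,rr) for o in np.linspace(-.0045,.0045,7)])-.5*np.mean(s(-.009,rr))-.5*np.mean(s(.009,rr))
                    ~^^^^^^
  File "h.py", line 27, in s
    P=np.array([w2px(n,[*(C+r*e+off*t),.11]) for r in rr],np.float32)
                ~~~~^^^^^^^^^^^^^^^^^^^^^^^^
  File "h.py", line 8, in w2px
    c=get_calibration(n);K=c["intrinsics"];T=c["world_from_camera"]
ValueError: time passes only in moves, steps and waits
```

```bash
sed -i 's/^from plant import \*/from plant import *\nimport functools\nget_calibration=functools.lru_cache(get_calibration)/' h.py
python3 - <<'E'
from h import *
im0=np.load("top0.npz")["im"];print("start",best("top",im0,-.3,.4))
im=np.load("top2.npz")["im"];print("now",best("top",im,.7,1.3))
a=px2w("top",*c2p(146,231),.11)[:2];b=px2w("top",*c2p(239,283),.11)[:2]
for q in(a,b): print("r",np.linalg.norm(q-C))
for v in(a-b,a-C,b-C): print(np.arctan2(v[1],v[0])-YAW)
im=np.load("side2.npz")["im"]
a=px2w("side",*c2p(371,83,150,130),.11)[:2];b=px2w("side",*c2p(365,163,150,130),.11)[:2]
for v in(a-b,a-C,b-C): print("side",np.arctan2(v[1],v[0])-YAW,np.linalg.norm(v))
print(observe()["time_s"])
E
```

```text
start (np.float64(0.10500000000000037), np.float64(0.10432041216846662))
now (np.float64(0.9800000000000002), np.float64(0.980489638583106))
r 0.08504726766279412
r 0.024098403688800982
0.977690375327866
0.992725220450548
1.0307737676229742
side 0.9825924091578494 0.06227318300835381
side 0.965605264878656 0.07944739755580466
side 0.9041231459600464 0.0172157271162761
10.6833
```

The tab measures about 0.98 in both views, which matches the commanded angle. I'll do a second push to 1.047.

```bash
python3 - <<'E'
from h import *
movep(pos(.97,-.036,.2),rot(.97))
print(move_l(pos(.97,-.036,.09),feed=.1,max_force=8))
move_l(pos(.97,-.0185,.09),feed=.06,max_force=12)
for th in (.97,1.01,1.047): print(move_l(pos(th,-.0165,.09),feed=.02,rotation=rot(th),max_force=12))
hold(.2)
o=observe();print(o["eef_pos"]-pos(1.047,-.0165,.09))
move_l(pos(1.047,-.036,.09),feed=.06)
move_l(pos(1.047,-.036,.2),feed=.15)
movep([.5098,-.166,.15],rot(.3)); print(observe()["time_s"],observe()["eef_pos"])
for n in("top","side"):
    im,d=get_image(n); np.savez(f"{n}3.npz",im=im,d=d)
    crop(im,f"pics/{n}3.png",*((180,130,380,280) if n=="top" else (150,130,350,280)),4)
print(best("top",np.load("top3.npz")["im"],.8,1.3))
E
```

```text
False
False
False
False
[ 9.01762742e-05 -9.74962600e-05  2.78991782e-05]
16.95 [ 0.51035672 -0.16541357  0.15011962]
(np.float64(1.0450000000000004), np.float64(1.0440506209735454))
```

View pics/top3.png

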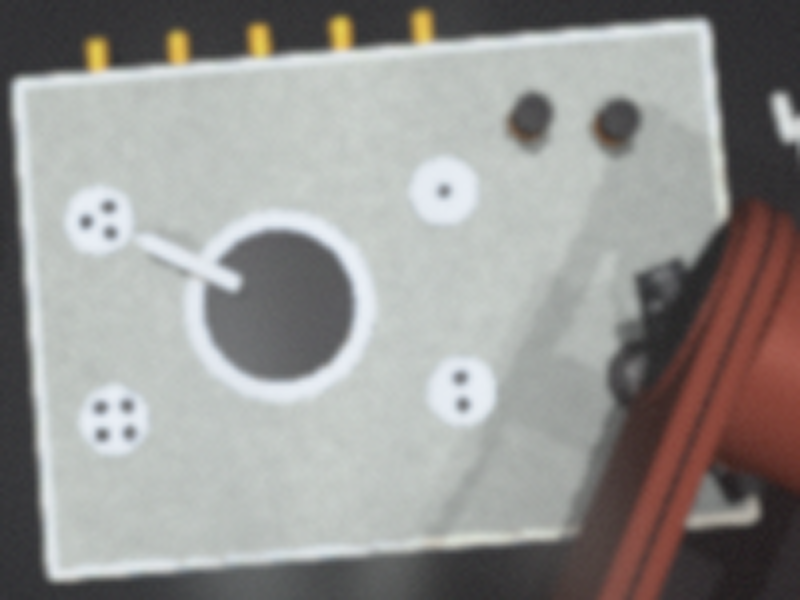

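View pics/side3.png

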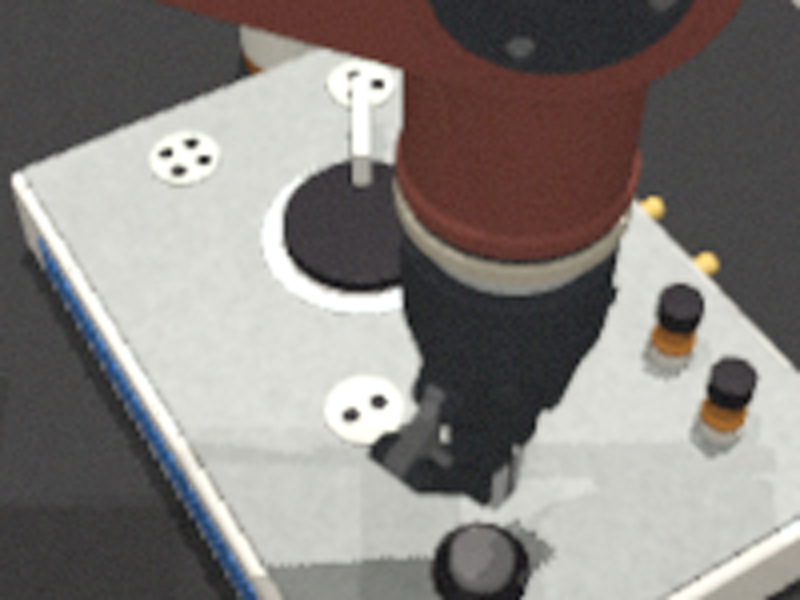

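The tab sits at 1.045 against a target of 1.047, in line with the three-dot disc. Now the button, lowering in small force-monitored steps.

```bash
python3 - <<'E'
from h import *
x,y=.510,-.166
move_l([x,y,.102],feed=.06,max_force=6); hold(.2)
f0=observe()["ft_force"]
for z in np.arange(.098,.078,-.001):
    h=move_l([x,y,z],feed=.01,max_force=14); o=observe()
    F=(o["ft_force"]-f0); print(round(z,4),h,o["eef_pos"].round(4),F.round(1))
    if h or F[2]>13: break
hold(.3);o=observe();print(o["eef_pos"],o["ft_force"]-f0,o["time_s"])
for n in("side",):
    im,d=get_image(n); crop(im,f"pics/{n}4.png",200,190,340,290,5)
E
```

```text
0.098 False [ 0.5099 -0.166   0.0979] [-1.7 -0.2  0.5]
0.097 False [ 0.51   -0.166   0.0969] [-0.5 -0.   1. ]
0.096 False [ 0.5099 -0.166   0.0959] [-0.6  0.1  0.9]
0.095 False [ 0.51   -0.166   0.0949] [-2.4  0.8  1.1]
0.094 False [ 0.5099 -0.166   0.0939] [-1.3  0.9  0.4]
0.093 False [ 0.5099 -0.166   0.0929] [-1.2 -0.7  0.8]
0.092 False [ 0.5101 -0.1661  0.0921] [-0.5 -0.2  2.6]
0.091 False [ 0.5101 -0.1661  0.0912] [-1.5  0.3  2.9]
0.09 False [ 0.5102 -0.1661  0.0901] [-1.4 -0.9  3.2]
0.089 False [ 0.5101 -0.1661  0.0891] [-1.7  0.2  3.3]
0.088 False [ 0.5101 -0.1661  0.0881] [-0.8 -0.1  4.1]
0.087 False [ 0.5101 -0.1661  0.0871] [-0.9 -0.1  5.9]
0.086 False [ 0.5101 -0.1661  0.0861] [-0.4 -0.8  5.5]
0.085 False [ 0.5102 -0.1661  0.0859] [-3.3  0.5 12.1]
0.084 False [ 0.5103 -0.1661  0.0858] [-6.3  2.  17.7]
[ 0.51025988 -0.16611747  0.08581668] [-6.29328457  1.21019645 18.48314587] 22.55
```

View pics/side4.png

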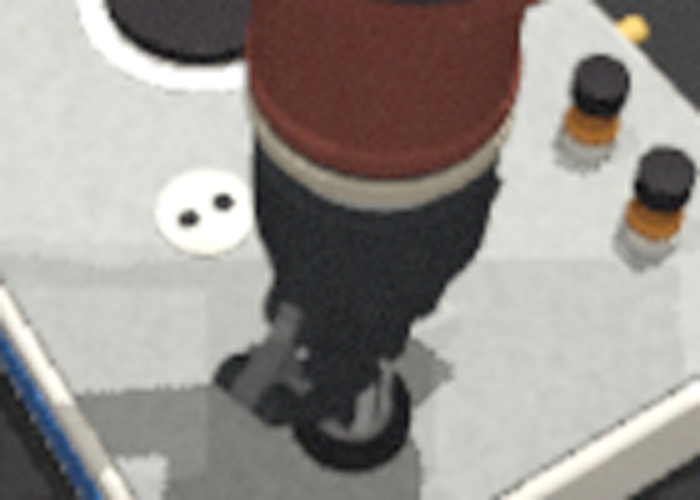

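The button resisted from about z=0.092, rose steadily to about 5.5 N, then hit a hard stop at 0.0859, which is 6 mm of travel. I'll release and do a final check.

```bash
python3 - <<'E'
from h import *
move_l([.51,-.166,.13],feed=.06); move_l([.51,-.166,.25],feed=.15)
movep([.40,-.30,.28],rot(.3)); print(observe()["time_s"])
for n in("top","side"):
    im,d=get_image(n); np.savez(f"{n}5.npz",im=im,d=d)
    crop(im,f"pics/{n}5.png",*((140,130,420,280) if n=="top" else (150,90,390,270)),*((2.8,) if n=="top" else (3.3,)))
print(best("top",np.load("top5.npz")["im"],.8,1.3))
E
```

```text
25.2
(np.float64(1.0400000000000003), np.float64(1.0438148171633723))
```

View pics/top5.png

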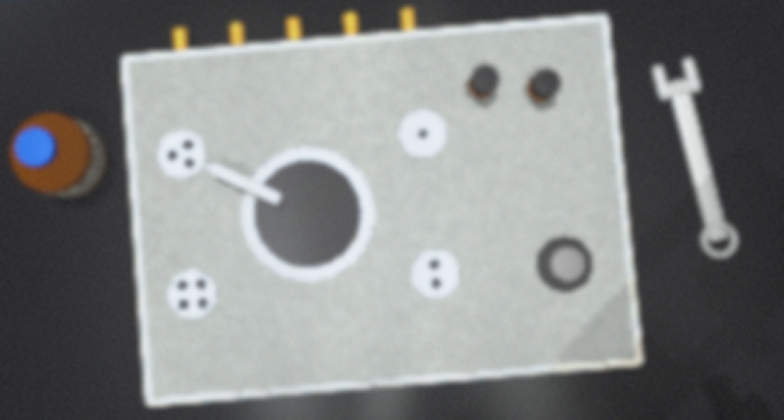

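View pics/side5.png

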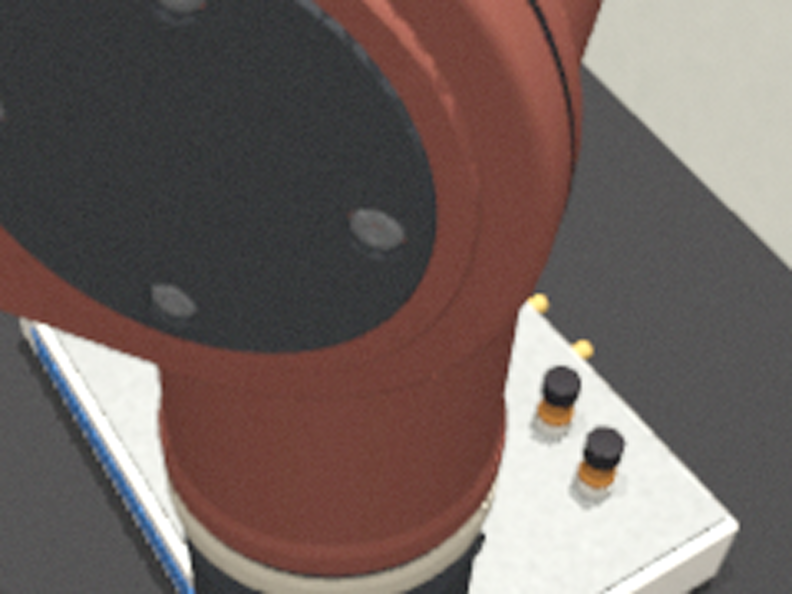

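The top view shows the tab pointing at the three-dot disc, and the vials, bottle and wrench where they were. The button is up and the arm is clear, so I'm handing in.

```bash
python3 -c "
from plant import *
job_done()"
```

```text
the job is handed in; nothing more can be done
```

The tab points at the three-dot disc, the start button has been pressed fully down, and the job is handed in with the robot touching nothing.

- **Selector:** I pushed the tab round with the side of the closed fingertips, in two gentle passes. It measured 1.044 rad in the final top view, against a target of 1.047 (60°).
- **Button:** I pressed it only after the tab was set. Resistance began at about z = 0.092 m, and it reached a hard stop at 0.0859 m, about 6 mm of travel. The vertical force peaked at about 18 N against the stop, and then I released it.
- **Other objects:** The vials, bottle and wrench look unmoved in the final top view. The job took about 25 s of the 51 s allowed.

**Checks that disagreed or were limited:**
- **Start angle:** My readings of the tab's starting angle varied between 0.05 and 0.10 rad, depending on the method. The later readings agreed with the commanded angles.
- **Final side view:** The arm hid the tab in this picture, so the final angle rests on the top camera. The side camera had agreed with it to about 0.02 rad after the first push.

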